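Line up the sample jars by size for packing

TASK

The capped sample jars are about to be packed, largest first, so line them up in the bottle tray in order of size: one jar standing upright in the middle of each of the four hollows, the tallest in the hollow next to the polystyrene cool box, then the next tallest, down to the smallest at the far end. Lower each one gently to its place without dropping it or tipping it over, and leave the disinfectant bottle where it stands.

Things in the scene. Friction and masses are not known exactly. Their poses are not given: they have to be found in the camera images.
- jar_30ml: the smallest and shortest of four capped sample jars of one family: upright straight white plastic cylinder, 34 mm across, with a ribbed red screw cap 36 mm across and 16 mm high on top; 58 mm high in all, about 45 g (may differ by a third). Loose, standing on the table. Origin: centre of its underside, z up.
- jar_75ml: second smallest of four capped sample jars of one family: upright straight white plastic cylinder, 42 mm across, with a ribbed red screw cap 44 mm across and 18 mm high on top; 78 mm high in all, about 100 g (may differ by a third). Loose, standing on the table. Origin: centre of its underside, z up.
- jar_150ml: second largest of four capped sample jars of one family: upright straight white plastic cylinder, 50 mm across, with a ribbed red screw cap 52 mm across and 20 mm high on top; 100 mm high in all, about 180 g (may differ by a third). Loose, standing on the table. Origin: centre of its underside, z up.
- jar_250ml: the largest and tallest of four capped sample jars of one family: upright straight white plastic cylinder, 58 mm across, with a ribbed red screw cap 60 mm across and 22 mm high on top; 124 mm high in all, about 300 g (may differ by a third). Loose, standing on the table. Origin: centre of its underside, z up.
- hollow_a: end hollow at the tray's +y end of the grey moulded bottle tray (fixed, 100 x 370 x 16 mm, standing on the table): one of four equal round hollows in a row, 72 mm across, 10 mm deep, 85 mm apart, with a black rubber floor 6 mm above the table. Origin: centre of the hollow's floor, on which a jar stands; y axis along the row of hollows, x across the tray, z up.
- hollow_b: second hollow from the tray's +y end of the grey moulded bottle tray (fixed, 100 x 370 x 16 mm, standing on the table): one of four equal round hollows in a row, 72 mm across, 10 mm deep, 85 mm apart, with a black rubber floor 6 mm above the table. Origin: centre of the hollow's floor, on which a jar stands; y axis along the row of hollows, x across the tray, z up.
- hollow_c: third hollow from the tray's +y end of the grey moulded bottle tray (fixed, 100 x 370 x 16 mm, standing on the table): one of four equal round hollows in a row, 72 mm across, 10 mm deep, 85 mm apart, with a black rubber floor 6 mm above the table. Origin: centre of the hollow's floor, on which a jar stands; y axis along the row of hollows, x across the tray, z up.
- hollow_d: end hollow at the tray's -y end of the grey moulded bottle tray (fixed, 100 x 370 x 16 mm, standing on the table): one of four equal round hollows in a row, 72 mm across, 10 mm deep, 85 mm apart, with a black rubber floor 6 mm above the table. Origin: centre of the hollow's floor, on which a jar stands; y axis along the row of hollows, x across the tray, z up.
- cool_box: closed white polystyrene cool box with its lid on, 186 x 176 mm, 158 mm high, fixed, standing close to one end of the tray (at the other end stands an open white carton of small red-capped tubes, 85 mm high and with tubes and flaps up to 140 mm, fixed, same distance away). Origin: centre of its underside, z up.
- disinfectant: bystander: white disinfectant bottle with a white cap and a blue band on its label, 75 x 50 mm, 184 mm high, loose, standing near the robot. Origin: centre of its underside, z up.
Things that resemble listed ones, but are neither listed nor needed, are in the scene too. What is shaped like the jar_30ml but green or grey is not meant. What is shaped like the jar_75ml but blue is not meant.

How it is judged:
By the outcome, as a careful person would: the job done as asked, in the order asked, and still so for the second after the job is handed in, with the robot touching nothing.
It also fails if it takes over 102 s, if anything falls off the work surface, if the arm or the gripper's body presses on something with over 40 N, if the wrist force passes 120 N, or if a joint passes its speed limit or range.

ROBOT

A 7-joint arm with a two-finger parallel gripper is mounted at the origin on the work surface. World frame = base frame: x ahead of the robot, y to its left, z up, the work surface at z = 0. Lengths are in m, angles in rad, forces in N, time in s.
With the tool pointing down it reaches from about 0.4 to 0.85 m from the base axis. Payload 4.5 kg.
Tool frame: the origin (TCP) lies midway between the tips of the shut fingers; the grasp point (between the pads) lies 19 mm behind it (r.grip_point_offset is the distance from the TCP to the grasp point, in m); z points along the fingers, y is the line along which they close (so a half turn about z gives the same grasp; the last joint's range is limited). The gripper opens to 88 mm and grips with 3 to 60 N. Pads are 18 mm wide; open, the fingers measure 123 mm over their backs; the gripper's body (75 mm by 187 mm) begins 45 mm behind the grasp point.
Start: joints at [1.346, 0.689, -0.195, 1.565, 0.157, 0.902, -0.215], TCP at [0.16, -0.604, 0.239] pointing down, gripper open.
Joint ranges: [-3.01, 3.01], [-0.46, 2.08], [-1.47, 1.51], [0.13, 2.56], [-1, 4.14], [0.04, 2.09], [-2.66, 2.66]. Speed limits (rad/s): [2.57, 2.57, 3.14, 3.14, 3.14, 3.14, 3.14].

INTERFACE

Orientations are given as a unit quaternion [x, y, z, w].
In Python, from plant import r, optics gives the robot as it stands.
- The arm moves only by the shell command python3 -m pendant 'ROWS' [OPENING] [FORCE]. ROWS is JSON, a list of rows, each a list of 6 numbers: the shift along the tool's x, y, z as a fraction of full scale, then the turn, a rotation vector about the tool's x, y, z as a fraction of full scale. A call has 1 to 5 rows; each row shifts and turns the commanded pose from where the row before left it, along the tool's axes as they then stand; what a row does not reach is not made up. Full scale, the value 1, is 0.025 m for a shift and pi rad for a turn. A row lasts 1/12 s, in which the tool goes at most 41.7 mm and 7.16 degrees, less where a joint would pass 70% of its speed; a pose out of reach is approached as far as the arm can. A call with a number of a shift or a turn outside -1 to 1 is refused whole. A call with a gripper value outside its range is refused whole. OPENING is the opening, from -1 (shut) to 1 (fully open), set as the call begins (- or left out, the last holds). The fingers move at their own pace and stop on an object; FORCE is the grip in N (left out, the last holds). Time passes only in rows, so rows that do not move let the fingers close. It gives the time, the measured TCP pose, the force, the opening and the grip force at its end, in the units of the state.
- r.get_state(): the state, without advancing time (a new reading comes with each control period).
- optics.snapshot(name): name is "scene" or "top" or "wrist"; returns (picture, depth): 400x640x3 uint8, blue, green, red; 400x640 float32, m along the optical axis (not along the pixel's ray), 0 where there is no reading.
- optics.calibration(name): a dict with "vfov" (degrees; the focal length in pixels is half the picture's height over the tangent of half this angle, whatever the lens; pixels are square), "cx", "cy" (the principal point, pixels), "k1" (the pictures are not rectified: a ray, as slopes to the right and down, at radius r is drawn at 1 + k1 r^2 times it, then the intrinsics apply), "cam_to_world" (4x4, takes a point from camera to world coordinates); the wrist camera has in their place "tool_from_camera" (4x4, takes a point from camera to tool coordinates, whose origin is the TCP and whose axes are the flange's). Camera axes: x right, y up, looking along -z (the intrinsics and any distortion apply to the point x, -y, -z); pixel columns grow to the right and rows downward; lengths in m; the calibration is good to about 2 mm. A picture is of the moment at which its call begins: read the wrist's pose just before it. calibration takes no time and is no camera call.
- r.finish_job(): hands the job in; it is judged then, once.
The state is a dict: "clock": time; "q": joint angles; "qd": joint speeds; "joint_torque": joint torques, N m; "tool_pos": TCP position; "eef_rot": TCP orientation; "contact_force": force on the tool from outside, world axes, zero at the start; "moment": the same for the moment, N m; "opening": opening from 0.0 (shut) to 1.0 (fully open); "finger_force": force on a finger pad.
Only numpy, scipy, OpenCV 4.12 (cv2) and the standard library are available. Lean on these libraries where they do the work, as an engineer would, in place of code of your own. Each camera call takes 0.05 s, during which the arm holds its last target. There are 200 camera calls.

## Working session

There is one attempt and no reset: what is moved stays moved. The work goes in short steps, Python scripts to look and compute and a shell command to move; the robot and the scene stay as the last step left them, time stands still between calls to the robot, and variables do not carry over. Pictures are saved under pics/ and viewed, at most 14 in all, crops included, and the job is handed in when it is done.

```bash
ls; mkdir -p pics; python3 - <<'E'
from plant import r, optics
import cv2
for n in ("scene","top"):
    p,d=optics.snapshot(n); cv2.imwrite(f"pics/{n}0.png",p)
    import numpy as np; np.save(f"pics/{n}0.npy",d)
    c=optics.calibration(n); print(n,c)
print(optics.calibration("wrist")); print(r.get_state(), r.grip_point_offset)
E
```

```text
pics
scene {'vfov': 50.46267516073722, 'cx': 317.02702866055097, 'cy': 202.47768501929673, 'k1': -0.05867255358540917, 'cam_to_world': array([[ 0.54635431, -0.72187949,  0.42471987,  0.93048142],
       [ 0.83746181,  0.46331542, -0.28982155, -0.23833463],
       [ 0.01243697,  0.51403193,  0.85768089,  0.90381821],
       [ 0.        ,  0.        ,  0.        ,  1.        ]])}
top {'vfov': 56.39448976500098, 'cx': 315.5146149275497, 'cy': 204.32894317290592, 'k1': 0.02843721292036248, 'cam_to_world': array([[ 0.00392169,  0.99423761, -0.10712702,  0.4059023 ],
       [-0.99990684,  0.00529939,  0.01257882,  0.03564113],
       [ 0.01307405,  0.10706771,  0.99416577,  0.93057269],
       [ 0.        ,  0.        ,  0.        ,  1.        ]])}
{'vfov': 58.805780855254525, 'cx': 317.6897027886556, 'cy': 193.00192400112877, 'k1': -0.050087146423563524, 'tool_from_camera': array([[ 1.81568649e-04,  9.52834743e-01,  3.03489572e-01,
         7.95451338e-02],
       [ 9.99999746e-01, -3.82159318e-04,  6.01556329e-04,
        -8.84298898e-04],
       [ 6.89165137e-04,  3.03489385e-01, -9.52834570e-01,
        -1.47113272e-01],
       [ 0.00000000e+00,  0.00000000e+00,  0.00000000e+00,
         1.00000000e+00]])}
{'clock': 0.1, 'q': array([ 1.34578759,  0.68990691, -0.194525  ,  1.56620869,  0.15728098,
        0.90249415, -0.21511139]), 'qd': array([ 0.00137141, -0.00022931, -0.00033548, -0.00351295,  0.0021567 ,
       -0.00188396,  0.00037773]), 'joint_torque': array([-3.32703494e-03, -5.28506148e+01, -1.27169397e+00, -1.53838152e+01,
       -5.26340038e-02,  1.97085916e-03,  3.56701514e-05]), 'tool_pos': array([ 0.15978029, -0.60365912,  0.23799446]), 'eef_rot': array([ 9.91635179e-01,  1.29069779e-01, -1.53632102e-04, -7.99613965e-04]), 'contact_force': array([-0.88452594, -0.27465284,  0.0028984 ]), 'moment': array([-0.01377173, -0.0176304 ,  0.03395055]), 'finger_force': 0.0, 'opening': 0.9986149265633667} 0.0187
```

View pics/top0.png

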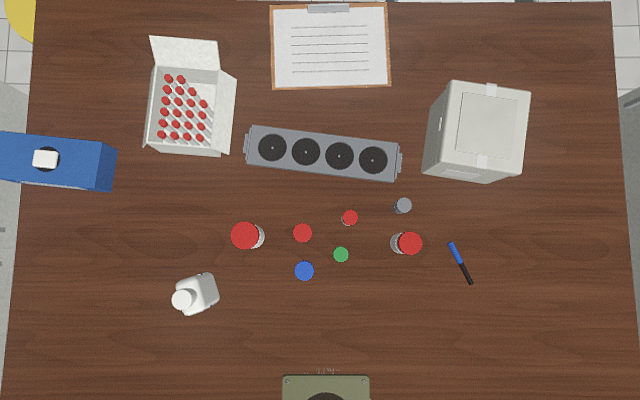

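View pics/scene0.png

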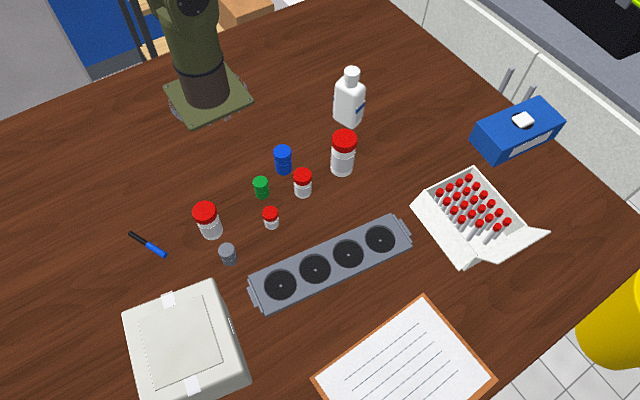

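The tray's right end in the top view (px 400,165) is next to the cool box, and right is −y. So the 250 ml jar goes in hollow d, 150 in c, 75 in b and 30 in a. The red caps are at px (245,236) for 250, (410,243) for 150, (302,233) for 75 and (350,217) for 30. The disinfectant is near (195,290).

```bash
cat > h.py <<'E'
import numpy as np, cv2
from plant import r, optics
from scipy.spatial.transform import Rotation as R
def intr(c):
    f=200/np.tan(np.radians(c["vfov"])/2); return np.array([[f,0,c["cx"]],[0,f,c["cy"]],[0,0,1.]])
def rays(name,uv,T=None):
    c=optics.calibration(name); T=c["cam_to_world"] if T is None else T
    p=cv2.undistortPoints(np.array(uv,float).reshape(-1,1,2),intr(c),np.array([c["k1"],0,0,0]))[:,0]
    d=np.c_[p[:,0],-p[:,1],-np.ones(len(p))]
    return T[:3,3], d@T[:3,:3].T
def onplane(name,uv,z,T=None):
    o,d=rays(name,uv,T); return o+d*((z-o[2])/d[:,2])[:,None]
def pts(name,uv,depth,T=None):
    o,d=rays(name,uv,T); return o+d*np.array(depth)[:,None]
def wristT():
    s=r.get_state(); T=np.eye(4); T[:3,:3]=R.from_quat(s["eef_rot"]).as_matrix(); T[:3,3]=s["tool_pos"]
    return T@optics.calibration("wrist")["tool_from_camera"]
E
python3 - <<'E'
from h import *
jars=dict(j250=(245,236,.124,.060),j150=(410,243,.100,.052),j75=(302,233,.078,.044),j30=(350,217,.058,.036))
scn=dict(j250=(344,138),j150=(205,209),j75=(303,175),j30=(271,212))
for n in("top","scene"):
    im=cv2.imread(f"pics/{n}0.png"); dep=np.load(f"pics/{n}0.npy")
    h=cv2.cvtColor(im,cv2.COLOR_BGR2HSV); m=(((h[...,0]<8)|(h[...,0]>172))&(h[...,1]>170)&(h[...,2]>90)).astype(np.uint8)
    k,lab,st,ce=cv2.connectedComponentsWithStats(m)
    for j,(u,v,H,D) in jars.items():
        if n=="scene":u,v=scn[j]
        l=lab[v,u]; ys,xs=np.nonzero(lab==l)
        P=pts(n,np.c_[xs,ys],dep[ys,xs]); T=P[P[:,2]>H-.005]
        c,rad=cv2.minEnclosingCircle(T[:,:2].astype(np.float32))
        print(n,j,st[l],"zmax",P[:,2].max().round(4),"circ",np.round(c,4),round(rad,4),"mean",T[:,:2].mean(0).round(4),len(T))
    # hollows
    uv={"top":[(272,147.5),(306,152),(339.5,156),(373,160)],"scene":[(380,239),(348,253.5),(315,268.5),(280.5,284.5)]}[n]
    print(n,"hollow",onplane(n,uv,.006).round(4).tolist())
    if n=="top":
        q=pts(n,np.array([(u,v) for v in range(400) for u in range(640)]),dep.ravel()).reshape(400,640,3); np.save("pics/topxyz.npy",q)
        for nm,(a,b,c2,d2) in dict(tray=(235,410,115,190),box=(415,540,70,190),carton=(140,240,30,165),dis=(165,225,265,320)).items():
            w=q[c2:d2,a:b].reshape(-1,3); w=w[w[:,2]>.012]; print(nm,w.min(0).round(3),w.max(0).round(3))
        for nm,(u,v) in dict(green=(341,254),blue=(304,270),grey=(404,205)).items(): print(nm,q[v,u].round(3))
E
```

```text
top j250 [     0      0    640    400 254577] zmax 0.9306 circ [0.6226 0.0102] 0.4583 mean [ 0.6044 -0.1878] 10178
top j150 [398 231  25  24 355] zmax 0.1046 circ [ 0.4111 -0.1839] 0.026 mean [ 0.4112 -0.1839] 347
top j75 [     0      0    640    400 254577] zmax 0.9306 circ [0.6583 0.154 ] 0.5929 mean [0.6231 0.0972] 19861
top j30 [343 210  15  15 133] zmax 0.0627 circ [ 0.4702 -0.0558] 0.018 mean [ 0.4711 -0.056 ] 132
top hollow [[0.6494, 0.1345, 0.006], [0.6385, 0.0485, 0.006], [0.6288, -0.0362, 0.006], [0.619, -0.1209, 0.006]]
tray [ 0.406 -0.189  0.012] [0.705 0.208 0.931]
box [ 0.406 -0.434  0.012] [0.765 0.036 0.931]
carton [0.406 0.036 0.012] [0.869 0.443 0.931]
dis [0.262 0.036 0.012] [0.406 0.317 0.931]
green [ 0.384 -0.035  0.058]
blue [0.349 0.05  0.08 ]
grey [ 0.5   -0.184  0.057]
scene j250 [331 128  27  25 532] zmax 0.9038 circ [ 0.6663 -0.0213] 0.342 mean [0.4329 0.1741] 387
scene j150 [192 200  25  24 476] zmax 0.9038 circ [ 0.6592 -0.2105] 0.2728 mean [ 0.4214 -0.1875] 396
scene j75 [293 167  19  19 296] zmax 0.9038 circ [ 0.6749 -0.0841] 0.2986 mean [0.4416 0.0519] 231
scene j30 [262 205  17  17 217] zmax 0.0616 circ [ 0.473  -0.0566] 0.0185 mean [ 0.4742 -0.0568] 168
scene hollow [[0.6499, 0.1351, 0.006], [0.6393, 0.0502, 0.006], [0.629, -0.0338, 0.006], [0.6195, -0.1186, 0.006]]
```

```bash
python3 - <<'E'
import cv2
a=cv2.imread("pics/top0.png")[110:200,235:415]; b=cv2.imread("pics/scene0.png")[205:320,240:420]
a=cv2.resize(a,None,fx=4,fy=4,interpolation=cv2.INTER_CUBIC);cv2.imwrite("pics/tray_top.png",a)
E
```

```text
(no output)
```

View pics/tray_top.png

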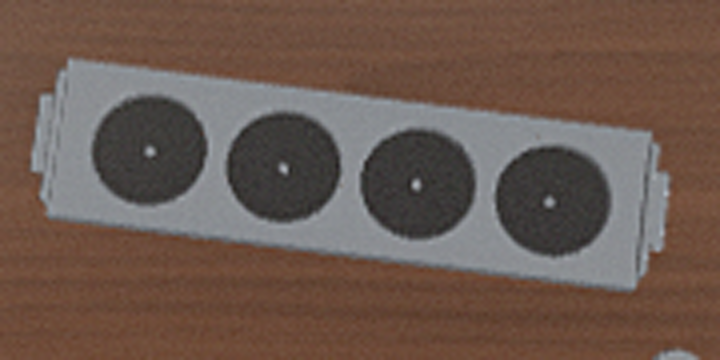

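The crop shows the tray with the hollow centre dots at top-picture px (272.1,147.9), (305.7,152.1), (339,156.1) and (372,160.4). I'll redo the jar measurement with the missing depth readings masked out.

```bash
python3 - <<'E'
from h import *
jars=dict(j250=(245,236,.124,.060),j150=(410,243,.100,.052),j75=(302,233,.078,.044),j30=(350,217,.058,.036))
scn=dict(j250=(344,138),j150=(205,209),j75=(303,175),j30=(271,212))
U,V=np.meshgrid(np.arange(640),np.arange(400))
for n in("top","scene"):
    im=cv2.imread(f"pics/{n}0.png").astype(int); dep=np.load(f"pics/{n}0.npy")
    m=(im[...,2]>110)&(im[...,1]<80)&(im[...,0]<80)&(dep>.1)
    for j,(u,v,H,D) in jars.items():
        if n=="scene":u,v=scn[j]
        s=m&(np.hypot(U-u,V-v)<20)
        P=pts(n,np.c_[U[s],V[s]],dep[s]); T=P[abs(P[:,2]-H-.002)<.006]
        c,rad=cv2.minEnclosingCircle(T[:,:2].astype(np.float32))
        print(n,j,"zmed",np.median(T[:,2]).round(4),"circ",np.round(c,4),round(rad,4),"mean",T[:,:2].mean(0).round(4),len(T))
    if n=="top":
        print(onplane(n,[(272.1,147.9),(305.7,152.1),(339,156.1),(372,160.4)],.006).round(4).tolist())
        q=pts(n,np.c_[U.ravel(),V.ravel()],dep.ravel()).reshape(400,640,3); q[dep<.1]=0
        for nm,(a,b,c2,d2) in dict(tray=(235,410,115,190),box=(415,540,70,190),carton=(140,240,30,165),dis=(165,225,265,320)).items():
            w=q[c2:d2,a:b].reshape(-1,3); w=w[w[:,2]>.012]; print(nm,w.min(0).round(3),w.max(0).round(3))
E
```

```text
top j250 zmed 0.1245 circ [0.4259 0.1792] 0.0302 mean [0.4258 0.1788] 602
top j150 zmed 0.1005 circ [ 0.4111 -0.1841] 0.0262 mean [ 0.4109 -0.1839] 425
top j75 zmed 0.0783 circ [0.4333 0.0558] 0.0223 mean [0.4333 0.0558] 288
top j30 zmed 0.0584 circ [ 0.4702 -0.0556] 0.0182 mean [ 0.4705 -0.0558] 181
[[0.6484, 0.1343, 0.006], [0.6382, 0.0493, 0.006], [0.6285, -0.035, 0.006], [0.618, -0.1184, 0.006]]
tray [ 0.562 -0.189  0.012] [0.705 0.208 0.025]
box [ 0.556 -0.434  0.012] [ 0.765 -0.235  0.163]
carton [0.623 0.222 0.012] [0.869 0.443 0.137]
dis [0.262 0.253 0.012] [0.341 0.317 0.188]
scene j250 zmed 0.1225 circ [0.4266 0.177 ] 0.0309 mean [0.429  0.1774] 363
scene j150 zmed 0.0989 circ [ 0.4144 -0.1866] 0.0279 mean [ 0.4144 -0.1869] 374
scene j75 zmed 0.0767 circ [0.4365 0.0551] 0.0226 mean [0.4368 0.0546] 215
scene j30 zmed 0.0567 circ [ 0.4735 -0.0563] 0.0184 mean [ 0.4739 -0.0564] 157
```

```bash
python3 -m pendant '[[0,0,-0.6,0,0,-0.038],[0,0,-0.6,0,0,-0.038],[0,0,-0.6,0,0,-0.038],[0,0,-0.6,0,0,-0.038],[0,0,0,0,0,-0.038]]' 1 25
python3 -m pendant '[[0,0,0,0,0,-0.038],[0,0,0,0,0,-0.038],[0,0,0,0,0,-0.038],[0,0,0,0,0,-0.038],[0,0,0,0,0,-0.038]]'
python3 -m pendant '[[0,0,0,0,0,-0.0376],[0,0,0,0,0,0],[0,0,0,0,0,0]]'
python3 -c "
from plant import r
s=r.get_state();print(s['q'].round(3),s['eef_rot'].round(4),s['tool_pos'])"
```

```text
clock: 0.52
tool_pos: [0.1605, -0.6055, 0.3015]
eef_rot: [0.909, 0.417, -0.0, 0.002]
contact_force: [0.6, 0.1, 0.4]
opening: 1.0
finger_force: 0.0
clock: 0.93
tool_pos: [0.1597, -0.6039, 0.2983]
eef_rot: [0.746, 0.666, 0.0, -0.001]
contact_force: [-0.5, -0.0, 1.0]
opening: 1.0
finger_force: 0.0
clock: 1.18
tool_pos: [0.1597, -0.604, 0.2983]
eef_rot: [0.708, 0.706, 0.0, -0.0]
contact_force: [0.5, 0.4, 0.2]
opening: 1.001
finger_force: 0.0
[ 1.545  0.672 -0.573  1.477  0.386  1.107  0.895] [ 7.083e-01  7.059e-01  3.000e-04 -3.000e-04] [ 0.15972179 -0.60398889  0.29826545]
```

```bash
for i in 1; do
python3 -m pendant '[[1,0.775,0,0,0,0],[1,0.775,0,0,0,0],[1,0.775,0,0,0,0],[1,0.775,0,0,0,0],[1,0.775,0,0,0,0]]' >/dev/null
python3 -m pendant '[[1,0.775,0,0,0,0],[1,0.775,0,0,0,0],[1,0.775,0,0,0,0],[1,0.775,0,0,0,0],[1,0.775,0,0,0,0]]' >/dev/null
python3 -m pendant '[[1,0.775,0,0,0,0],[1,0.775,0,0,0,0],[1,0.775,0,0,0,0],[1,0.775,0,0,0,0],[1,0.775,0,0,0,0]]'
python3 -m pendant '[[1,0.15,0,0,0,0],[1,0.15,0,0,0,0],[1,0.15,0,0,0,0],[1,0.15,0,0,0,0],[1,0.15,0,0,0,0]]' >/dev/null
python3 -m pendant '[[1,0.15,0,0,0,0],[1,0.15,0,0,0,0],[1,0.15,0,0,0,0],[1,0.15,0,0,0,0],[1,0.15,0,0,0,0]]' >/dev/null
python3 -m pendant '[[1,0.15,0,0,0,0],[1,0.15,0,0,0,0],[0,0,0,0,0,0],[0,0,0,0,0,0],[0,0,0,0,0,0]]'
done
python3 - <<'E'
from h import *
s=r.get_state();print(s['q'].round(3),s['eef_rot'].round(4),s['tool_pos'].round(4))
T=wristT(); p,d=optics.snapshot("wrist"); cv2.imwrite("pics/w1.png",p); np.savez("pics/w1.npz",T=T,d=d)
E
```

```text
clock: 2.43
tool_pos: [0.4513, -0.2279, 0.2988]
eef_rot: [0.708, 0.706, -0.0, 0.0]
contact_force: [0.4, -0.8, 0.2]
opening: 1.003
finger_force: 0.0
clock: 3.68
tool_pos: [0.4954, 0.0699, 0.2985]
eef_rot: [0.708, 0.706, -0.001, 0.0]
contact_force: [-0.2, -0.6, 0.7]
opening: 1.002
finger_force: 0.0
[ 0.154  0.494 -0.598  1.841  0.345  0.913 -0.605] [ 7.079e-01  7.063e-01 -7.000e-04  2.000e-04] [0.4954 0.0699 0.2985]
```

View pics/w1.png

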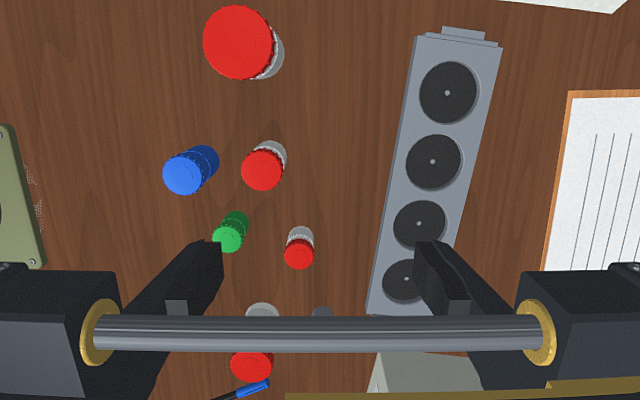

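The wrist view shows the hollow dots at about (447,93), (433,161), (419.5,223) and (406,279). The caps of 250, 75 and 30 are at (238,43), (262,170) and (299,254).

```bash
python3 - <<'E'
from h import *
z=np.load("pics/w1.npz"); T=z["T"]; dep=z["d"]; im=cv2.imread("pics/w1.png").astype(int)
print(onplane("wrist",[(447,93),(433,161),(419.5,223),(406,279)],.006,T).round(4).tolist())
U,V=np.meshgrid(np.arange(640),np.arange(400)); m=(im[...,2]>110)&(im[...,1]<80)&(im[...,0]<80)&(dep>.1)
for j,(u,v,H,rr) in dict(j250=(238,43,.124,50),j75=(262,170,.078,30),j30=(299,254,.058,25)).items():
    s=m&(np.hypot(U-u,V-v)<rr); P=pts("wrist",np.c_[U[s],V[s]],dep[s],T); Q=P[abs(P[:,2]-H)<.006]
    c,rad=cv2.minEnclosingCircle(Q[:,:2].astype(np.float32)); print(j,np.median(Q[:,2]).round(4),np.round(c,4),round(rad,4),Q[:,:2].mean(0).round(4))
E
```

```text
[[0.6515, 0.1358, 0.006], [0.6421, 0.0521, 0.006], [0.632, -0.0328, 0.006], [0.6205, -0.1185, 0.006]]
j250 0.1252 [0.4275 0.1813] 0.0311 [0.4281 0.1816]
j75 0.0792 [0.4349 0.0571] 0.023 [0.4354 0.0584]
j30 0.0588 [ 0.4717 -0.0529] 0.0189 [ 0.4719 -0.0521]
```

```bash

python3 -m pendant '[[0.87,-0.55,0,0,0,0],[0.87,-0.55,0,0,0,0],[0.87,-0.55,0,0,0,0],[0.87,-0.55,0,0,0,0],[0.87,-0.55,0,0,0,0]]' >/dev/null
python3 -m pendant '[[0,0,0.6,0,0,0],[0,0,0.8,0,0,0],[0,0,0.8,0,0,0],[0,0,0,0,0,0],[0,0,0,0,0,0]]'
```

```text
clock: 4.57
tool_pos: [0.4267, 0.1781, 0.2434]
eef_rot: [0.708, 0.706, -0.001, -0.0]
contact_force: [0.4, 0.4, -0.5]
opening: 0.999
finger_force: 0.0
```

Position is good. Next I descend 0.149 m, close, and lift.

```bash

python3 -m pendant '[[0.04,0,0.8,0,0,0],[0,0,0.8,0,0,0],[0,0,0.8,0,0,0],[0,0,0.8,0,0,0],[0,0,0.8,0,0,0]]' >/dev/null
python3 -m pendant '[[0,0,0.8,0,0,0],[0,0,0.6,0,0,0],[0,0,0.4,0,0,0],[0,0,0.16,0,0,0],[0,0,0,0,0,0]]'
python3 -m pendant '[[0,0,0,0,0,0],[0,0,0,0,0,0],[0,0,0,0,0,0],[0,0,0,0,0,0],[0,0,0,0,0,0]]' -1 25
python3 -m pendant '[[0,0,0,0,0,0],[0,0,0,0,0,0],[0,0,0,0,0,0],[0,0,0,0,0,0],[0,0,0,0,0,0]]'
```

```text
clock: 5.4
tool_pos: [0.4277, 0.1804, 0.0949]
eef_rot: [0.708, 0.707, 0.0, 0.0]
contact_force: [0.5, -0.0, 0.2]
opening: 0.998
finger_force: 0.0
clock: 5.82
tool_pos: [0.4272, 0.1806, 0.0952]
eef_rot: [0.707, 0.707, 0.0, 0.0]
contact_force: [-0.7, 0.3, 4.1]
opening: 0.673
finger_force: 25.0
clock: 6.23
tool_pos: [0.4272, 0.1806, 0.0952]
eef_rot: [0.707, 0.707, 0.0, 0.0]
contact_force: [-0.2, 0.0, 5.6]
opening: 0.671
finger_force: 25.0
```

```bash

python3 -m pendant '[[0,0,-0.2,0,0,0],[0,0,-0.4,0,0,0],[0,0,-0.6,0,0,0],[0,0,-0.8,0,0,0],[0,0,-0.8,0,0,0]]'
python3 -m pendant '[[0,0,-0.8,0,0,0],[0,0,-0.8,0,0,0],[0,0,-0.6,0,0,0],[0,0,-0.2,0,0,0],[0,0,0,0,0,0]]'
python3 -m pendant '[[-0.3,0.19,0,0,0,0],[-0.6,0.38,0,0,0,0],[-0.8,0.51,0,0,0,0],[-0.8,0.51,0,0,0,0],[-0.8,0.51,0,0,0,0]]' >/dev/null
python3 -m pendant '[[-0.8,0.51,0,0,0,0],[-0.8,0.51,0,0,0,0],[-0.8,0.51,0,0,0,0],[-0.8,0.51,0,0,0,0],[-0.8,0.51,0,0,0,0]]' >/dev/null
python3 -m pendant '[[-0.8,0.51,0,0,0,0],[-0.8,0.51,0,0,0,0],[-0.8,0.51,0,0,0,0],[-0.8,0.51,0,0,0,0],[-0.8,0.51,0,0,0,0]]' 
python3 -m pendant '[[-0.6,0.38,0,0,0,0],[-0.3,0.19,0,0,0,0],[0,0,0,0,0,0],[0,0,0,0,0,0],[0,0,0,0,0,0]]'
```

```text
clock: 6.65
tool_pos: [0.426, 0.18, 0.1651]
eef_rot: [0.707, 0.707, -0.001, -0.0]
contact_force: [0.6, -1.3, -2.8]
opening: 0.673
finger_force: 25.0
clock: 7.07
tool_pos: [0.4272, 0.1805, 0.2255]
eef_rot: [0.707, 0.707, 0.001, 0.0]
contact_force: [0.1, 0.8, -3.6]
opening: 0.668
finger_force: 25.0
clock: 8.32
tool_pos: [0.606, -0.1042, 0.2224]
eef_rot: [0.707, 0.707, -0.002, -0.001]
contact_force: [0.4, -0.2, -3.5]
opening: 0.669
finger_force: 25.0
clock: 8.73
tool_pos: [0.6201, -0.1226, 0.2241]
eef_rot: [0.706, 0.708, -0.0, -0.001]
contact_force: [0.5, 0.4, -4.0]
opening: 0.672
finger_force: 25.0
```

```bash

python3 -m pendant '[[0.11,-0.01,0.3,0,0,0],[0.11,-0.01,0.6,0,0,0],[0,0,0.8,0,0,0],[0,0,0.8,0,0,0],[0,0,0.8,0,0,0]]'
python3 -m pendant '[[0,0,0.6,0,0,0],[0,0,0.4,0,0,0],[0,0,0.2,0,0,0],[0,0,0,0,0,0],[0,0,0,0,0,0]]'
```

```text
clock: 9.15
tool_pos: [0.6201, -0.1173, 0.1413]
eef_rot: [0.706, 0.708, 0.0, -0.0]
contact_force: [0.1, -0.2, -3.5]
opening: 0.67
finger_force: 25.0
clock: 9.57
tool_pos: [0.621, -0.1185, 0.1127]
eef_rot: [0.707, 0.707, 0.0, 0.0]
contact_force: [0.2, -1.0, -2.4]
opening: 0.671
finger_force: 25.0
```

```bash

python3 -m pendant '[[0,0,0.1,0,0,0],[0,0,0.1,0,0,0],[0,0,0,0,0,0],[0,0,0,0,0,0]]'
python3 -m pendant '[[0,0,0.08,0,0,0],[0,0,0,0,0,0],[0,0,0,0,0,0]]'
python3 -m pendant '[[0,0,0.08,0,0,0],[0,0,0,0,0,0],[0,0,0,0,0,0]]'
python3 -m pendant '[[0,0,0.06,0,0,0],[0,0,0,0,0,0],[0,0,0,0,0,0]]'
```

```text
clock: 9.9
tool_pos: [0.6207, -0.1191, 0.1074]
eef_rot: [0.707, 0.707, 0.0, 0.0]
contact_force: [-0.7, -0.4, -2.7]
opening: 0.669
finger_force: 25.0
clock: 10.15
tool_pos: [0.6206, -0.119, 0.1052]
eef_rot: [0.707, 0.707, -0.0, -0.0]
contact_force: [-0.1, 0.4, -3.6]
opening: 0.672
finger_force: 25.0
clock: 10.4
tool_pos: [0.6205, -0.119, 0.1031]
eef_rot: [0.707, 0.707, -0.0, -0.0]
contact_force: [-0.0, -0.9, -3.7]
opening: 0.675
finger_force: 25.0
clock: 10.65
tool_pos: [0.6206, -0.119, 0.1016]
eef_rot: [0.707, 0.707, -0.0, -0.0]
contact_force: [0.2, -0.9, -2.9]
opening: 0.672
finger_force: 25.0
```

```bash

python3 -m pendant '[[0.03,0,0.05,0,0,0],[0,0,0,0,0,0],[0,0,0,0,0,0]]' | grep -E "tool|contact"
python3 -m pendant '[[0.03,0,0.04,0,0,0],[0,0,0,0,0,0],[0,0,0,0,0,0]]'| grep -E "tool|contact"
```

```text
tool_pos: [0.6208, -0.1188, 0.1013]
contact_force: [-2.0, -1.3, 4.4]
tool_pos: [0.6208, -0.1188, 0.1013]
contact_force: [-4.1, -2.6, 11.9]
```

```bash

python3 -m pendant '[[0,0,-0.04,0,0,0],[0,0,0,0,0,0],[0,0,0,0,0,0]]' | grep -E "tool|contact"
python3 -m pendant '[[0,0,0,0,0,0],[0,0,0,0,0,0],[0,0,0,0,0,0],[0,0,0,0,0,0],[0,0,0,0,0,0]]' 1
python3 -m pendant '[[0,0,-0.2,0,0,0],[0,0,-0.4,0,0,0],[0,0,-0.8,0,0,0],[0,0,-1,0,0,0],[0,0,-1,0,0,0]]' >/dev/null
python3 -m pendant '[[0,0,-1,0,0,0],[0,0,-1,0,0,0],[0,0,0,0,0,0]]' | grep tool
python3 - <<'E'
from h import *
p,d=optics.snapshot("scene"); cv2.imwrite("pics/s1.png",cv2.resize(p[80:330,150:450],None,fx=2,fy=2))
E
```

```text
tool_pos: [0.6208, -0.1184, 0.1014]
contact_force: [-3.3, -2.9, 7.1]
clock: 11.82
tool_pos: [0.6207, -0.1171, 0.1002]
eef_rot: [0.707, 0.707, 0.0, -0.0]
contact_force: [0.5, -0.1, -0.3]
opening: 0.998
finger_force: 0.0
tool_pos: [0.6239, -0.1169, 0.2419]
```

View pics/s1.png

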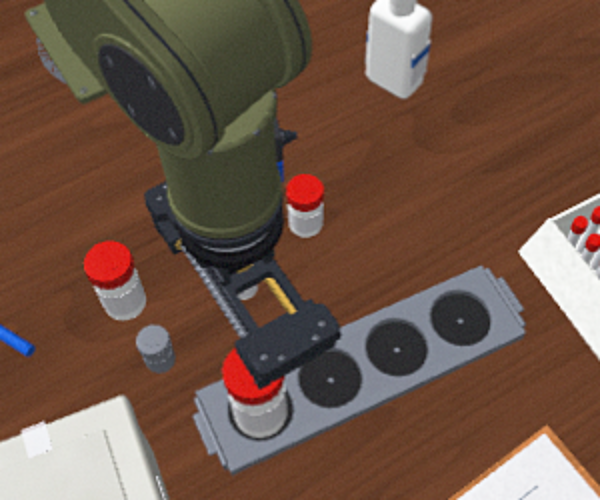

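The 250 ml jar stands centred in the hollow beside the box (crop px 260,410). Next is the 150 ml jar.

```bash

python3 -m pendant '[[-0.27,-0.83,0,0,0,0],[-0.27,-0.83,0,0,0,0],[-0.27,-0.83,0,0,0,0],[-0.27,-0.83,0,0,0,0],[-0.27,-0.83,0,0,0,0]]' 0.64 >/dev/null
python3 -m pendant '[[-0.27,-0.83,0,0,0,0],[-0.27,-0.83,0,0,0,0],[-0.27,-0.83,0,0,0,0],[-0.27,-0.83,0,0,0,0],[-0.27,-0.83,0,0,0,0]]' >/dev/null
python3 -m pendant '[[0,0,0,0,0,0],[0,0,0,0,0,0],[0,0,0,0,0,0],[0,0,0,0,0,0]]'
python3 - <<'E'
from h import *
T=wristT(); p,dep=optics.snapshot("wrist"); im=p.astype(int)
m=(im[...,2]>110)&(im[...,1]<80)&(im[...,0]<80)&(dep>.1); v,u=np.nonzero(m)
P=pts("wrist",np.c_[u,v],dep[v,u],T); Q=P[(abs(P[:,2]-.1)<.006)&(np.hypot(P[:,0]-.4125,P[:,1]+.185)<.05)]
if len(Q): print(len(Q),cv2.minEnclosingCircle(Q[:,:2].astype(np.float32)),Q.mean(0))
E
```

```text
clock: 13.7
tool_pos: [0.4143, -0.1845, 0.2355]
eef_rot: [0.707, 0.707, 0.001, 0.0]
contact_force: [-0.1, 1.6, 0.8]
opening: 0.824
finger_force: 0.0
2966 ((0.4125770032405853, -0.18335291743278503), 0.026719773188233376) [ 0.41280697 -0.18184224  0.10115484]
```

```bash

python3 -m pendant '[[0,-0.05,0.8,0,0,0],[0,0,0.8,0,0,0],[0,0,0.8,0,0,0],[0,0,0.8,0,0,0],[0,0,0.8,0,0,0]]' >/dev/null
python3 -m pendant '[[0,0,0.8,0,0,0],[0,0,0.8,0,0,0],[0,0,0.6,0,0,0],[0,0,0.4,0,0,0],[0,0,0,0,0,0]]'
python3 -m pendant '[[0,0,0,0,0,0],[0,0,0,0,0,0],[0,0,0,0,0,0],[0,0,0,0,0,0],[0,0,0,0,0,0]]' -1 20
python3 -m pendant '[[0,0,0,0,0,0],[0,0,0,0,0,0],[0,0,0,0,0,0],[0,0,0,0,0,0]]'
```

```text
clock: 14.58
tool_pos: [0.4121, -0.184, 0.0686]
eef_rot: [0.706, 0.708, -0.001, -0.001]
contact_force: [-0.3, -0.1, -0.4]
opening: 0.82
finger_force: 0.0
clock: 15.0
tool_pos: [0.4124, -0.1851, 0.0711]
eef_rot: [0.707, 0.707, 0.001, 0.001]
contact_force: [0.0, 0.6, 2.3]
opening: 0.583
finger_force: 20.0
clock: 15.33
tool_pos: [0.4124, -0.1851, 0.071]
eef_rot: [0.707, 0.707, 0.0, 0.001]
contact_force: [0.4, -0.5, 6.1]
opening: 0.579
finger_force: 20.0
```

```bash

python3 -m pendant '[[0,0,-0.2,0,0,0],[0,0,-0.5,0,0,0],[0,0,-0.8,0,0,0],[0,0,-0.9,0,0,0],[0,0,-0.9,0,0,0]]' >/dev/null
python3 -m pendant '[[0,0,-0.9,0,0,0],[0,0,-0.8,0,0,0],[0,0,-0.6,0,0,0],[0,0,-0.4,0,0,0],[0,0,0,0,0,0]]'
python3 -m pendant '[[0.15,0.22,0,0,0,0],[0.3,0.43,0,0,0,0],[0.5,0.72,0,0,0,0],[0.55,0.8,0,0,0,0],[0.55,0.8,0,0,0,0]]' >/dev/null
python3 -m pendant '[[0.55,0.8,0,0,0,0],[0.55,0.8,0,0,0,0],[0.55,0.8,0,0,0,0],[0.55,0.8,0,0,0,0],[0.55,0.8,0,0,0,0]]' >/dev/null
python3 -m pendant '[[0.55,0.8,0,0,0,0],[0.4,0.58,0,0,0,0],[0.25,0.35,0,0,0,0],[0,0,0,0,0,0],[0,0,0,0,0,0]]' >/dev/null
python3 -m pendant '[[0,0,0,0,0,0],[0,0,0,0,0,0]]'
```

```text
clock: 16.17
tool_pos: [0.4122, -0.1853, 0.2222]
eef_rot: [0.707, 0.707, 0.0, 0.001]
contact_force: [0.5, 0.5, -1.7]
opening: 0.579
finger_force: 20.0
clock: 17.58
tool_pos: [0.6283, -0.0361, 0.2198]
eef_rot: [0.707, 0.707, -0.001, -0.0]
contact_force: [0.3, -0.5, -2.3]
opening: 0.576
finger_force: 20.0
```

```bash

python3 -m pendant '[[0.08,0.04,0.4,0,0,0],[0,0,0.8,0,0,0],[0,0,0.8,0,0,0],[0,0,0.8,0,0,0],[0,0,0.8,0,0,0]]' >/dev/null
python3 -m pendant '[[0,0,0.8,0,0,0],[0,0,0.5,0,0,0],[0,0,0.3,0,0,0],[0,0,0.2,0,0,0],[0,0,0,0,0,0]]' >/dev/null
python3 -m pendant '[[0,0,0,0,0,0],[0,0,0,0,0,0]]'
```

```text
clock: 18.58
tool_pos: [0.6312, -0.0328, 0.0865]
eef_rot: [0.707, 0.707, 0.001, 0.001]
contact_force: [-0.5, 0.4, -1.9]
opening: 0.579
finger_force: 20.0
```

```bash

python3 -m pendant '[[-0.03,-0.04,0.1,0,0,0],[0,0,0.1,0,0,0],[0,0,0,0,0,0],[0,0,0,0,0,0]]' | grep -E "tool|contact"
python3 -m pendant '[[0,0,0.07,0,0,0],[0,0,0.07,0,0,0],[0,0,0,0,0,0],[0,0,0,0,0,0]]' | grep -E "tool|contact"
python3 -m pendant '[[0,0,0.04,0,0,0],[0,0,0,0,0,0],[0,0,0,0,0,0]]' | grep -E "tool|contact"
```

```text
tool_pos: [0.6293, -0.0338, 0.0804]
contact_force: [1.1, 0.3, -1.9]
tool_pos: [0.6296, -0.0336, 0.0772]
contact_force: [-0.4, -0.6, 0.5]
tool_pos: [0.6296, -0.0336, 0.0771]
contact_force: [-2.4, -0.5, 8.0]
```

```bash

python3 -m pendant '[[0,0,-0.02,0,0,0],[0,0,0,0,0,0]]' >/dev/null
python3 -m pendant '[[0,0,0,0,0,0],[0,0,0,0,0,0],[0,0,0,0,0,0],[0,0,0,0,0,0],[0,0,0,0,0,0]]' 0.7
python3 -m pendant '[[0,0,-0.2,0,0,0],[0,0,-0.5,0,0,0],[0,0,-0.8,0,0,0],[0,0,-1,0,0,0],[0,0,-1,0,0,0]]' >/dev/null
python3 -m pendant '[[0,0,-1,0,0,0],[0,0,-1,0,0,0],[0,0,-1,0,0,0],[0,0,0,0,0,0]]' | grep tool
python3 -m pendant '[[0.4,-0.86,0,0,0,0],[0.4,-0.86,0,0,0,0],[0.4,-0.86,0,0,0,0],[0.4,-0.86,0,0,0,0],[0.4,-0.86,0,0,0,0]]' 0.36 >/dev/null
python3 -m pendant '[[0.4,-0.86,0,0,0,0],[0.4,-0.86,0,0,0,0],[0.4,-0.86,0,0,0,0],[0.4,-0.86,0,0,0,0],[0,0,0,0,0,0]]' >/dev/null
python3 -m pendant '[[0,0,0,0,0,0],[0,0,0,0,0,0],[0,0,0,0,0,0]]'
python3 - <<'E'
from h import *
T=wristT(); p,dep=optics.snapshot("wrist"); im=p.astype(int); cv2.imwrite("pics/w2.png",p)
m=(im[...,2]>110)&(im[...,1]<80)&(im[...,0]<80)&(dep>.1); v,u=np.nonzero(m)
P=pts("wrist",np.c_[u,v],dep[v,u],T)
for H,x,y in((.078,.435,.056),(.058,.472,-.055),(.106,.63,-.034),(.13,.62,-.1185)):
  Q=P[(abs(P[:,2]-H)<.006)&(np.hypot(P[:,0]-x,P[:,1]-y)<.045)]
  if len(Q): print(H,len(Q),cv2.minEnclosingCircle(Q[:,:2].astype(np.float32)),Q.mean(0).round(4))
E
```

```text
clock: 20.08
tool_pos: [0.6293, -0.0337, 0.0762]
eef_rot: [0.707, 0.707, -0.0, -0.0]
contact_force: [-0.5, -0.1, -0.4]
opening: 0.849
finger_force: 0.0
tool_pos: [0.6324, -0.0327, 0.2456]
clock: 21.92
tool_pos: [0.4371, 0.0559, 0.2392]
eef_rot: [0.708, 0.707, 0.001, 0.0]
contact_force: [-0.6, -0.9, -0.0]
opening: 0.679
finger_force: 0.0
0.078 1807 ((0.4350060522556305, 0.057556603103876114), 0.022558661177754402) [0.4355 0.0589 0.0791]
0.058 901 ((0.47193071246147156, -0.05309205874800682), 0.018856948241591454) [ 0.4718 -0.0515  0.0585]
0.106 1083 ((0.6277379989624023, -0.025393398478627205), 0.0250720102339983) [ 0.6263 -0.0169  0.1062]
```

View pics/w2.png

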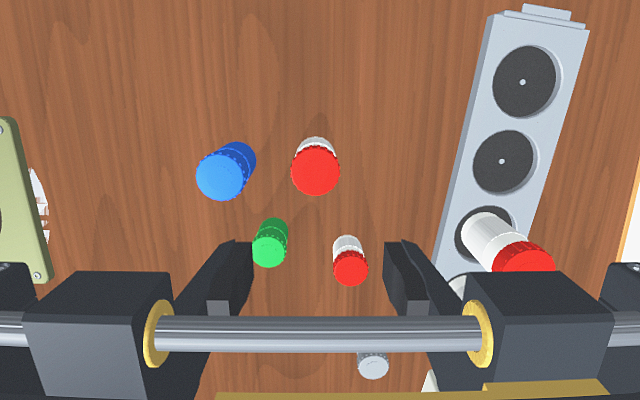

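The 150 ml jar stands upright in the third hollow, and the 75 ml cap is at (315,165). Descending on the 75.

```bash

python3 -m pendant '[[0,-0.04,0.8,0,0,0],[0,0,0.9,0,0,0],[0,0,0.9,0,0,0],[0,0,0.9,0,0,0],[0,0,0.9,0,0,0]]' >/dev/null
python3 -m pendant '[[0,0,0.9,0,0,0],[0,0,0.8,0,0,0],[0,0,0.7,0,0,0],[0,0,0.5,0,0,0],[0,0,0.25,0,0,0]]' >/dev/null
python3 -m pendant '[[0,0,0,0,0,0],[0,0,0,0,0,0]]'
python3 -m pendant '[[0,0,0,0,0,0],[0,0,0,0,0,0],[0,0,0,0,0,0],[0,0,0,0,0,0],[0,0,0,0,0,0]]' -1 15
python3 -m pendant '[[0,0,0,0,0,0],[0,0,0,0,0,0],[0,0,0,0,0,0],[0,0,0,0,0,0]]'
```

```text
clock: 22.97
tool_pos: [0.4354, 0.0561, 0.0497]
eef_rot: [0.707, 0.707, -0.0, 0.0]
contact_force: [-0.2, 0.5, 0.2]
opening: 0.679
finger_force: 0.0
clock: 23.38
tool_pos: [0.4353, 0.0562, 0.0506]
eef_rot: [0.707, 0.707, 0.001, 0.0]
contact_force: [-0.2, 0.2, 2.5]
opening: 0.488
finger_force: 15.0
clock: 23.72
tool_pos: [0.4352, 0.0563, 0.0506]
eef_rot: [0.707, 0.707, 0.0, 0.0]
contact_force: [0.3, 0.2, 4.7]
opening: 0.488
finger_force: 15.0
```

```bash

python3 -m pendant '[[0,0,-0.2,0,0,0],[0,0,-0.5,0,0,0],[0,0,-0.8,0,0,0],[0,0,-0.9,0,0,0],[0,0,-0.9,0,0,0]]' >/dev/null
python3 -m pendant '[[0,0,-0.8,0,0,0],[0,0,-0.5,0,0,0],[0,0,-0.2,0,0,0],[0,0,0,0,0,0],[0,0,0,0,0,0]]'
python3 -m pendant '[[0,0.2,0,0,0,0],[-0.02,0.5,0,0,0,0],[-0.02,0.7,0,0,0,0],[-0.03,0.9,0,0,0,0],[-0.03,0.9,0,0,0,0]]' >/dev/null
python3 -m pendant '[[-0.03,0.9,0,0,0,0],[-0.03,0.9,0,0,0,0],[-0.03,0.9,0,0,0,0],[-0.03,0.9,0,0,0,0],[-0.02,0.7,0,0,0,0]]' >/dev/null
python3 -m pendant '[[0,0.4,0,0,0,0],[0,0.2,0,0,0,0],[0,0,0,0,0,0],[0,0,0,0,0,0],[0,0,0,0,0,0]]'
```

```text
clock: 24.55
tool_pos: [0.4345, 0.0559, 0.1699]
eef_rot: [0.707, 0.707, -0.0, -0.0]
contact_force: [-0.5, -0.1, -1.1]
opening: 0.487
finger_force: 15.0
clock: 25.8
tool_pos: [0.6363, 0.0504, 0.1697]
eef_rot: [0.707, 0.707, -0.001, -0.0]
contact_force: [0.3, -0.5, -0.7]
opening: 0.492
finger_force: 15.0
```

Next, shift +2 mm in x and descend 0.105 m to about z=0.064.

```bash

python3 -m pendant '[[0,0.08,0.4,0,0,0],[0,0,0.8,0,0,0],[0,0,0.8,0,0,0],[0,0,0.8,0,0,0],[0,0,0.7,0,0,0]]' >/dev/null
python3 -m pendant '[[0,0,0.4,0,0,0],[0,0,0.2,0,0,0],[0,0,0.1,0,0,0],[0,0,0,0,0,0],[0,0,0,0,0,0]]'
python3 -m pendant '[[0,0,0,0,0,0],[0,0,0,0,0,0]]' | grep tool
```

```text
clock: 26.63
tool_pos: [0.64, 0.0505, 0.0661]
eef_rot: [0.707, 0.707, 0.001, 0.0]
contact_force: [-0.1, 0.2, -0.9]
opening: 0.491
finger_force: 15.0
tool_pos: [0.64, 0.0503, 0.0661]
```

```bash

python3 -m pendant '[[0,0,0.1,0,0,0],[0,0,0.1,0,0,0],[0,0,0,0,0,0],[0,0,0,0,0,0]]' | grep -E "tool|contact"
python3 -m pendant '[[0,0,0.08,0,0,0],[0,0,0.06,0,0,0],[0,0,0,0,0,0],[0,0,0,0,0,0]]' | grep -E "tool|contact"
python3 -m pendant '[[0,0,0.05,0,0,0],[0,0,0,0,0,0],[0,0,0,0,0,0]]' | grep -E "tool|contact"
```

```text
tool_pos: [0.6392, 0.0502, 0.06]
contact_force: [-0.5, 0.5, -0.4]
tool_pos: [0.6395, 0.0503, 0.0568]
contact_force: [-0.5, -1.1, -0.3]
tool_pos: [0.6395, 0.0504, 0.0567]
contact_force: [-3.0, -0.4, 8.3]
```

```bash

python3 -m pendant '[[0,0,-0.02,0,0,0],[0,0,0,0,0,0]]' >/dev/null
python3 -m pendant '[[0,0,0,0,0,0],[0,0,0,0,0,0],[0,0,0,0,0,0],[0,0,0,0,0,0],[0,0,0,0,0,0]]' 0.5 | grep -E "open|finger|contact"
python3 -m pendant '[[0,0,-0.2,0,0,0],[0,0,-0.5,0,0,0],[0,0,-0.8,0,0,0],[0,0,-1,0,0,0],[0,0,-1,0,0,0]]' >/dev/null
python3 -m pendant '[[0,0,-1,0,0,0],[0,0,-1,0,0,0],[0,0,-1,0,0,0],[0,0,0,0,0,0]]' | grep tool
python3 -m pendant '[[-0.52,-0.84,0,0,0,0],[-0.52,-0.84,0,0,0,0],[-0.52,-0.84,0,0,0,0],[-0.52,-0.84,0,0,0,0],[-0.52,-0.84,0,0,0,0]]' 0.2 >/dev/null
python3 -m pendant '[[-0.52,-0.84,0,0,0,0],[-0.52,-0.84,0,0,0,0],[-0.52,-0.84,0,0,0,0],[0,0,0,0,0,0],[0,0,0,0,0,0]]' >/dev/null
python3 -m pendant '[[0,0,0,0,0,0],[0,0,0,0,0,0]]'
```

```text
contact_force: [0.0, -0.4, 0.3]
opening: 0.746
finger_force: 0.0
tool_pos: [0.6424, 0.0517, 0.2251]
clock: 30.05
tool_pos: [0.4727, -0.0528, 0.2189]
eef_rot: [0.707, 0.707, 0.001, 0.0]
contact_force: [0.1, 0.7, -0.2]
opening: 0.601
finger_force: 0.0
```

```bash

python3 -m pendant '[[-0.05,0,0.8,0,0,0],[0,0,0.9,0,0,0],[0,0,0.9,0,0,0],[0,0,0.9,0,0,0],[0,0,0.9,0,0,0]]' >/dev/null
python3 -m pendant '[[0,0,0.9,0,0,0],[0,0,0.8,0,0,0],[0,0,0.7,0,0,0],[0,0,0.5,0,0,0],[0,0,0.2,0,0,0]]' >/dev/null
python3 -m pendant '[[0,0,0,0,0,0],[0,0,0,0,0,0]]'
python3 -m pendant '[[0,0,0,0,0,0],[0,0,0,0,0,0],[0,0,0,0,0,0],[0,0,0,0,0,0],[0,0,0,0,0,0]]' -1 10
python3 -m pendant '[[0,0,0,0,0,0],[0,0,0,0,0,0],[0,0,0,0,0,0],[0,0,0,0,0,0]]'
```

```text
clock: 31.05
tool_pos: [0.472, -0.0544, 0.031]
eef_rot: [0.707, 0.707, 0.0, 0.0]
contact_force: [-0.3, -0.1, 0.8]
opening: 0.598
finger_force: 0.0
clock: 31.47
tool_pos: [0.4719, -0.0551, 0.0316]
eef_rot: [0.707, 0.707, 0.001, 0.0]
contact_force: [-0.3, -0.1, 5.5]
opening: 0.405
finger_force: 10.0
clock: 31.8
tool_pos: [0.4718, -0.0551, 0.0315]
eef_rot: [0.707, 0.707, 0.0, 0.001]
contact_force: [0.3, -0.1, 6.4]
opening: 0.401
finger_force: 10.0
```

```bash

python3 -m pendant '[[0,0,-0.2,0,0,0],[0,0,-0.5,0,0,0],[0,0,-0.8,0,0,0],[0,0,-0.9,0,0,0],[0,0,-0.9,0,0,0]]' >/dev/null
python3 -m pendant '[[0,0,-0.9,0,0,0],[0,0,-0.9,0,0,0],[0,0,-0.5,0,0,0],[0,0,-0.2,0,0,0],[0,0,0,0,0,0]]'
python3 -m pendant '[[0.2,0.19,0,0,0,0],[0.5,0.47,0,0,0,0],[0.7,0.66,0,0,0,0],[0.8,0.75,0,0,0,0],[0.8,0.75,0,0,0,0]]' >/dev/null
python3 -m pendant '[[0.8,0.75,0,0,0,0],[0.8,0.75,0,0,0,0],[0.8,0.75,0,0,0,0],[0.8,0.75,0,0,0,0],[0.7,0.66,0,0,0,0]]' >/dev/null
python3 -m pendant '[[0.5,0.47,0,0,0,0],[0.2,0.19,0,0,0,0],[0,0,0,0,0,0],[0,0,0,0,0,0],[0,0,0,0,0,0]]'
```

```text
clock: 32.63
tool_pos: [0.4717, -0.0552, 0.1769]
eef_rot: [0.707, 0.707, 0.001, 0.001]
contact_force: [-0.4, -0.6, -0.2]
opening: 0.404
finger_force: 10.0
clock: 33.88
tool_pos: [0.649, 0.1334, 0.1752]
eef_rot: [0.707, 0.707, -0.001, 0.0]
contact_force: [0.1, -0.5, -0.9]
opening: 0.398
finger_force: 10.0
```

```bash

python3 -m pendant '[[0.04,0.04,0.4,0,0,0],[0,0,0.8,0,0,0],[0,0,0.8,0,0,0],[0,0,0.8,0,0,0],[0,0,0.8,0,0,0]]' >/dev/null
python3 -m pendant '[[0,0,0.7,0,0,0],[0,0,0.4,0,0,0],[0,0,0.2,0,0,0],[0,0,0.1,0,0,0],[0,0,0,0,0,0]]'
python3 -m pendant '[[0,0,0,0,0,0],[0,0,0,0,0,0]]' | grep tool
```

```text
clock: 34.72
tool_pos: [0.651, 0.1359, 0.051]
eef_rot: [0.707, 0.707, 0.0, 0.0]
contact_force: [-0.1, 0.0, -1.3]
opening: 0.403
finger_force: 10.0
tool_pos: [0.6516, 0.1363, 0.0521]
```

```bash

python3 -m pendant '[[-0.03,-0.03,0.15,0,0,0],[0,0,0.15,0,0,0],[0,0,0.1,0,0,0],[0,0,0,0,0,0],[0,0,0,0,0,0]]' | grep -E "tool|contact"
python3 -m pendant '[[0,0,0.08,0,0,0],[0,0,0,0,0,0],[0,0,0,0,0,0]]' | grep -E "tool|contact"
python3 -m pendant '[[0,0,0.06,0,0,0],[0,0,0,0,0,0],[0,0,0,0,0,0]]' | grep -E "tool|contact"
```

```text
tool_pos: [0.6499, 0.1352, 0.0406]
contact_force: [-0.3, -0.2, -0.5]
tool_pos: [0.6501, 0.1353, 0.0389]
contact_force: [0.3, 0.0, -0.2]
tool_pos: [0.6503, 0.1354, 0.0377]
contact_force: [-1.1, 0.2, 1.1]
```

```bash

python3 -m pendant '[[0,0,0,0,0,0],[0,0,0,0,0,0],[0,0,0,0,0,0],[0,0,0,0,0,0],[0,0,0,0,0,0]]' 0.4 | grep -E "open|finger|contact"
python3 -m pendant '[[0,0,-0.2,0,0,0],[0,0,-0.5,0,0,0],[0,0,-0.8,0,0,0],[0,0,-1,0,0,0],[0,0,-1,0,0,0]]' >/dev/null
python3 -m pendant '[[0,0,-1,0,0,0],[0,0,-1,0,0,0],[0,0,-1,0,0,0],[0,0,-1,0,0,0],[0,0,-1,0,0,0]]' | grep tool
python3 -m pendant '[[0,-1,0,0,0,0],[0,-1,0,0,0,0],[0,-1,0,0,0,0],[0,-1,0,0,0,0],[0,-1,0,0,0,0]]' >/dev/null
python3 -m pendant '[[0,-1,0,0,0,0],[0,-1,0,0,0,0],[0,-1,0,0,0,0],[0,-0.5,0,0,0,0],[0,0,0,0,0,0]]' >/dev/null
python3 -m pendant '[[0,0,0,0,0,0],[0,0,0,0,0,0],[0,0,0,0,0,0]]'
python3 - <<'E'
from h import *
hol=dict(a=(.065*10,.135,.064,.0),b=(.640,.0505,.084,0),c=(.6297,-.0339,.106,0),d=(.6195,-.1185,.130,0))
for n in("top","scene"):
    p,dep=optics.snapshot(n); cv2.imwrite(f"pics/{n}9.png",p); im=p.astype(int)
    m=(im[...,2]>110)&(im[...,1]<80)&(im[...,0]<80)&(dep>.1); v,u=np.nonzero(m)
    P=pts(n,np.c_[u,v],dep[v,u])
    for k,(x,y,H,_) in hol.items():
        Q=P[(abs(P[:,2]-H)<.006)&(np.hypot(P[:,0]-x,P[:,1]-y)<.045)]
        if len(Q):
            c,rad=cv2.minEnclosingCircle(Q[:,:2].astype(np.float32)); print(n,k,len(Q),np.round(c,4),round(rad,4),"off",np.round(np.array(c)-(x,y),4))
E
```

```text
contact_force: [0.6, -0.2, 0.1]
opening: 0.698
finger_force: 0.0
tool_pos: [0.6499, 0.1354, 0.2526]
clock: 38.13
tool_pos: [0.439, 0.1354, 0.2502]
eef_rot: [0.708, 0.707, 0.001, 0.0]
contact_force: [0.0, -0.3, -0.3]
opening: 0.7
finger_force: 0.0
top a 182 [0.6488 0.1345] 0.0185 off [-0.0012 -0.0005]
top b 278 [0.6373 0.0494] 0.0228 off [-0.0027 -0.0011]
top c 405 [ 0.6272 -0.0335] 0.0265 off [-0.0025  0.0004]
top d 571 [ 0.6186 -0.1188] 0.0303 off [-0.0009 -0.0003]
scene a 184 [0.6507 0.1317] 0.0187 off [ 0.0007 -0.0033]
scene b 288 [0.6404 0.0482] 0.0219 off [ 0.0004 -0.0023]
scene c 453 [ 0.6308 -0.0345] 0.0266 off [ 0.0011 -0.0006]
scene d 682 [ 0.6221 -0.1207] 0.0307 off [ 0.0026 -0.0022]
```

View pics/scene9.png

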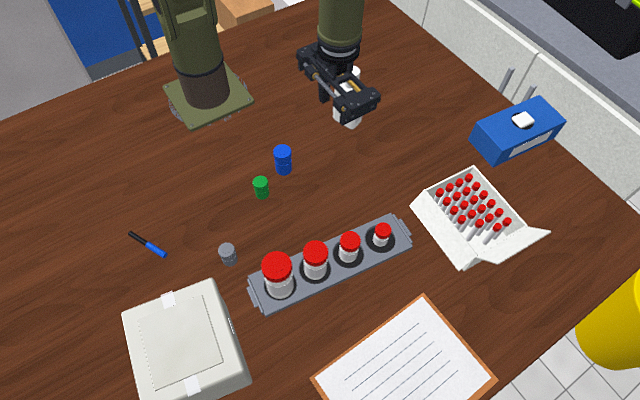

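View pics/top9.png

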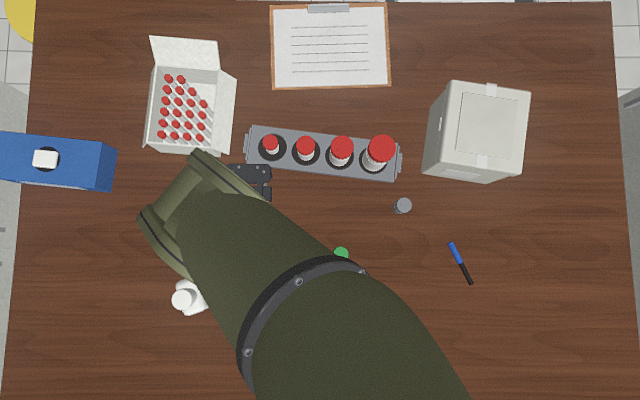

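The four jars stand in order, from the 250 at (277,275) beside the cool box to the 30 at (383,237) in the scene view. All are upright and within about 3 mm of the hollow centres. The disinfectant's cap is still at (183,300) in the top view, and the arm is clear of everything.

```bash
python3 -c "
from plant import r
print(r.finish_job())"
```

```text
the job is handed in; nothing more can be done
None
```

The four jars stand upright in the tray, tallest (250 ml) next to the cool box down to the 30 ml at the far end, each within about 3 mm of its hollow's centre; the disinfectant bottle was left where it stood, and the job was handed in at about 38 s.

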